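# Sanitise a returned volume in the library's lamp chest

### The arm

A 7-joint arm with a two-finger parallel gripper is mounted at the origin on the work surface. World frame = base frame: x ahead of the robot, y to its left, z up, the work surface at z = 0. Lengths are in m, angles in rad, forces in N, time in s.
With the tool pointing down it reaches from about 0.35 to 0.9 m from the base axis. Payload 19.9 kg.
Tool frame: the origin (TCP) lies between the finger pads; the fingertips stand bot.tcp_to_tips ahead of it and the grasp point (between the pads) lies 2 mm behind it (bot.tcp_to_tips is the distance from the TCP to the fingertips, in m); z points along the fingers, y is the line along which they close (so a half turn about z gives the same grasp; the last joint's range is limited). The gripper opens to 85 mm and grips with 20 to 120 N. Pads are 22 mm wide; open, the fingers measure 114 mm over their backs; the gripper's body (76 mm by 85 mm) begins 54 mm behind the grasp point. The pads swing forward as they close: fully open they stand 13 mm farther back than shut.
Start: joints at [-1.312, 0.417, -0.01, 1.614, 0.005, 1.111, -0.053], TCP at [0.185, 0.597, 0.248] pointing down, gripper open.
Joint ranges: [-2.81, 2.81], [-0.39, 2.02], [-1.27, 1.25], [0.06, 2.57], [-1.19, 4.33], [0.19, 2], [-2.82, 2.82]. Speed limits (rad/s): [1.89, 1.89, 2.39, 2.39, 3.01, 3.01, 3.01].

### API

Orientations are given as a unit quaternion [x, y, z, w].
In Python, from workcell import bot gives the robot as it stands. Calls block until the motion is done:
- bot.move_ptp(position, orientation): joint-space move of the TCP to a pose.
- bot.servo_line(position, frame=None, vel=0.15): straight line of the TCP; frame=None keeps the orientation; vel is the mean speed in m/s.
- bot.movej(angles): joint-space move.
- bot.open() and bot.close(): open the fingers fully, or close them until they stop; the grip force is fixed at half the most.
- bot.sleep(seconds).
- bot.solve_ik(position, orientation): joint angles nearest the present ones, or None.
- bot.get_obs(): the state.
- bot.grab_frame(name): name is "scene" or "top" or "wrist"; returns a dict with "color" (480x640x3 uint8, red, green, blue), "camera_matrix" (3x3 intrinsics, pixels), "world_from_camera" (4x4, takes a point from camera to world coordinates). Camera axes: x right, y down, z forward; pixel columns grow to the right and rows downward; lengths in m; the calibration is good to about 2 mm. A picture is of the moment at which its call begins. There is no depth.
A pose or a line that the arm cannot do raises bot.PlanningError and nothing moves.
- bot.close_job(): hands the job in; it is judged then, once.
The state is a dict: "time": time; "q": joint angles; "joint_vel": joint speeds; "joint_efforts": joint torques, N m; "tool_pos": TCP position; "ee_rot": TCP orientation; "contact_force": force on the tool from outside, world axes, zero at the start; "wrist_torque": the same for the moment, N m; "width": finger opening in m; "grip_force": force on a finger pad.
Only numpy, scipy, OpenCV 4.12 (cv2) and the standard library are available. Lean on these libraries where they do the work, as an engineer would, in place of code of your own. Each camera call takes 0.05 s, during which the arm holds its last target. There are 200 camera calls.

### The job

Stand the short thick returned volume upright inside the steel sanitising chest, let go of it, and shut the chest's clear lid. Then wind the free-standing timer clockwise to ten minutes (the second tick past the long zero tick), pressing it down so that it does not spin or slide on the desk. Last, pull the chest's start knob all the way out and let it spring back home; leave the taller standing volume, the grey document box and the hand stamp where they are.

Things in the scene. Friction and masses are not known exactly. Their poses are not given: they have to be found in the camera images.
- chest: grey steel sanitising chest fixed to the desk, 180 (x) x 270 (y) x 150 mm high, open-topped under its lid; origin at the centre of its underside, x to its hinged rear, front with the start knob at -x (to the robot). Walls 8 mm; inner floor (164 x 254 mm) 20 mm above the origin; lamp tubes fill the rearmost 20 mm of the inside. The volume stands wholly below the rim.
- lid (a joint): the chest's clear lid in an aluminium frame, hinged along the chest's top rear edge: 0 = shut (flat on the rim), grows as it opens, 1.57 = upright, stop at 1.6 rad; starts open at 1.3 to 1.5. A stiff hinge holds it at any angle; about 5 N at its free edge moves it.
- lid_hinge (a point): middle of the lid's hinge line (along the chest's y), at chest x +90 mm, y 0, z 150 mm. The lid is a flat plate, 183 mm from hinge to free edge, 270 mm wide, 10 mm thick (thickness on the outer side: top when shut, far side when open). A 70 x 18 x 5 mm finger tab sticks out of the free edge, centred 55 mm to +y.
- lid_edge (a point): middle of the lid's free edge on its outer face, 183 mm from the hinge line; moves with the lid.
- start_knob (a joint): pull travel of the start knob in m: 0 = home (resting in), 0.015 = pulled fully out against its stop. A spring returns it: 3 N to start it moving, about 7 N fully out. It slides along the chest's -x (level, towards the robot).
- knob_grip (a point): centre of the start knob's black cylindrical head (38 mm diameter, 22 mm long, axis along the chest's x), on the chest's front, right as the robot sees it: at home at chest x -118, y -75, z 115 mm, with 17 mm free between head and chest front round a 14 mm stem. Moves with the knob. The shut lid's top is at chest z 160 mm, its edge 25 mm behind the head's centre.
- timer: free-standing wind-up timer, white 90 x 90 x 36 mm body with a black dial on top, 73 mm tall over all, about 0.2 kg, loose on the desk; origin at the centre of its underside, z up; its long zero tick lies at its +x side, and eleven short ticks follow, 30 degrees (5 minutes) apart.
- timer_dial (a joint): setting of the timer's dial in rad, growing clockwise from above: 0 = zero (pointer at the long tick), 0.524 per 5 minutes, ten minutes = 1.047. Starts between 0 and 0.25. The dial is stiff (0.12 N m) and stays where it is left: unless the unit is pressed down with some 6 to 15 N, the whole light unit spins with it.
- dial_grip (a point): on the dial's axis, 65 mm above the desk, in the upper part of the dial's grip bar; its x axis runs along the bar to the white pointer. The bar is 56 mm long, 14 mm wide, its sides flat; it rises 27 mm above a disc of 64 mm diameter, whose top is 46 mm above the desk; bar top 73 mm.
- timer_edge (a point): middle of the timer body's -x side, 45 mm from its axis, 18 mm above the desk: shows whether the unit has spun or slid.
- volume: the returned volume: closed hard-bound book in near-black cloth standing upright on its tail edge, short and thick: 90 mm (x, spine to fore-edge, spine at -x) x 45 mm (y, thickness) x 118 mm high, about 0.4 kg; origin at the centre of its underside, z up.
- tall_volume: another closed book in the same cloth standing upright, taller and thinner: 120 (x) x 40 (y) x 170 mm high; stays where it is. Origin at the centre of its underside.
- doc_box: grey document box, 105 (x) x 75 (y) x 150 mm high; stays where it is. Origin at the centre of its underside.
- stamp: hand stamp standing on the desk, 50 x 36 x 74 mm; stays where it is. Origin at the centre of its underside.

How it is judged:
On the way, in this order (a step that is already met when the one before it is completed fails the run):
1. the volume stands upright in the chest, let go (x of volume in the frame of chest between -0.065 and 0.065 m and y of volume in the frame of chest between -0.11 and 0.11 m and z of volume in the frame of chest between 0.012 and 0.028 m and angle between volume's own z axis and vertical below 0.12 rad and contact force between volume and the fingers below 0.3 N), for 0.2 s.
2. the lid is shut over it (x of volume in the frame of chest between -0.065 and 0.065 m and y of volume in the frame of chest between -0.11 and 0.11 m and z of volume in the frame of chest between 0.012 and 0.028 m and angle between volume's own z axis and vertical below 0.12 rad and value of joint lid below 0.05 rad), for 0.2 s.
3. the timer's dial stands at ten minutes (all of step 2 and value of joint timer_dial between 0.917 and 1.177 rad), for 0.2 s.
4. the start knob is pulled fully out (all of step 3 and value of joint start_knob above 0.012 m), for 0.1 s.
At the end, for the whole second after the job is handed in: The volume stands upright (0.12 rad) on the floor inside the chest, the lid is shut (0.05 rad), the dial stands at ten minutes (1.047 rad, within 0.13 rad) with the timer flat on the desk, the start knob is back home (2 mm), all at rest (all of step 3 and value of joint start_knob below 0.002 m and angle between timer's own z axis and vertical below 0.1 rad and linear speed of each of timer, volume below 0.02 m/s); the robot touches nothing.
It fails at once if the timer spins or slides: its edge moves more than 25 mm (distance of timer_edge from where it was at the start of the episode above 0.025 m).
It fails at once if the other volume, the document box or the hand stamp is moved more than 30 mm (distance of any of tall_volume, doc_box, stamp from where it was at the start of the episode above 0.03 m).
It also fails if it takes over 72 s, if anything falls off the work surface, if the arm or the gripper's body presses on something with over 40 N, if the wrist force passes 120 N, or if a joint passes its speed limit or range.

## Working session

There is one attempt and no reset: what is moved stays moved. The work goes in short steps, each a Python script; the robot and the scene stay as the last script left them, time stands still between calls to the robot, and variables do not carry over. Pictures are saved under pics/ and viewed, at most 10 in all, crops included, and the job is handed in when it is done.

```bash
ls; mkdir -p pics
python3 - <<'E'
from workcell import bot
import cv2, json, numpy as np
np.set_printoptions(precision=4,suppress=True)
o=bot.get_obs();print(o['time'],o['tool_pos'],o['ee_rot'],o['width'],bot.tcp_to_tips)
for n in("scene","top"):
    f=bot.grab_frame(n);cv2.imwrite(f"pics/{n}0.png",f["color"][:,:,::-1])
    np.savez(f"pics/{n}0.npz",**f);print(n,f["camera_matrix"],f["world_from_camera"])
E
```

```text
pics
workcell.py
0.0 [0.1845 0.5968 0.2477] [ 0.1493  0.9888 -0.0006 -0.    ] 0.08546193322983371 0.017
scene [[479.694    0.     323.8675]
 [  0.     479.694  238.6153]
 [  0.       0.       1.    ]] [[-0.9465  0.2164 -0.2392  0.8011]
 [ 0.3226  0.6476 -0.6904  0.8962]
 [ 0.0055 -0.7306 -0.6828  0.9952]
 [ 0.      0.      0.      1.    ]]
top [[509.6884   0.     317.1535]
 [  0.     509.6884 238.8262]
 [  0.       0.       1.    ]] [[-0.0657 -0.9763  0.2063  0.2728]
 [-0.9978  0.0633 -0.0181  0.0174]
 [ 0.0046 -0.207  -0.9783  1.2038]
 [ 0.      0.      0.      1.    ]]
```

View pics/scene0.png

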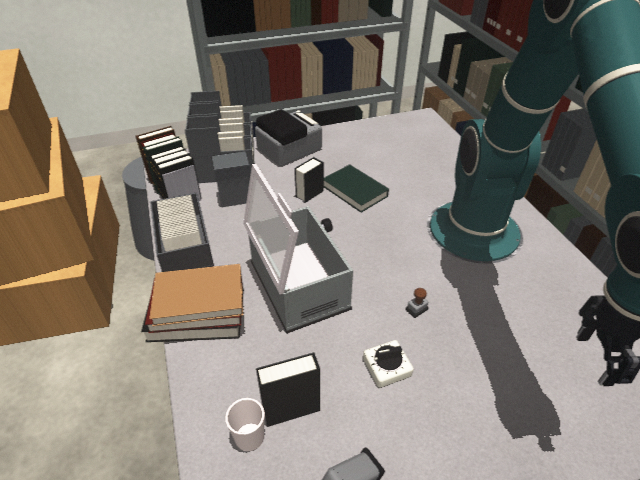

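View pics/top0.png

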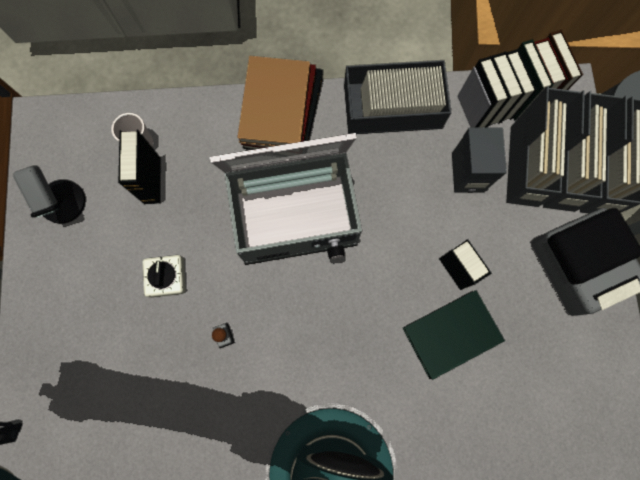

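The top view shows the short volume at about (465,263), the chest around (295,200), the timer at (163,275), the stamp at (222,334), the doc box at (478,158) and the tall book at (135,165). I'll zoom in on the first three for precise pixels.

Run:
```python
import cv2, numpy as np
a=cv2.imread("pics/top0.png")
c=np.zeros((600,800,3),np.uint8)
def put(x0,y0,w,h,s,X,Y):
    p=cv2.resize(a[y0:y0+h,x0:x0+w],None,fx=s,fy=s,interpolation=cv2.INTER_CUBIC)
    for i in range(0,w,10):
        cv2.line(p,(i*s,0),(i*s,4 if (x0+i)%50 else 12),(0,255,255),1)
    for i in range(0,h,10):
        cv2.line(p,(0,i*s),(4 if (y0+i)%50 else 12,i*s),(0,255,255),1)
    c[Y:Y+h*s,X:X+w*s]=p
put(205,130,160,140,3,0,0)
put(435,230,60,60,5,490,0)
put(135,245,60,60,5,490,300)
put(440,120,70,75,2,0,430);put(200,310,40,40,4,150,430);put(105,105,70,80,2,320,430)
cv2.imwrite("pics/zoom.png",c)
```

```text
(no output)
```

View pics/zoom.png

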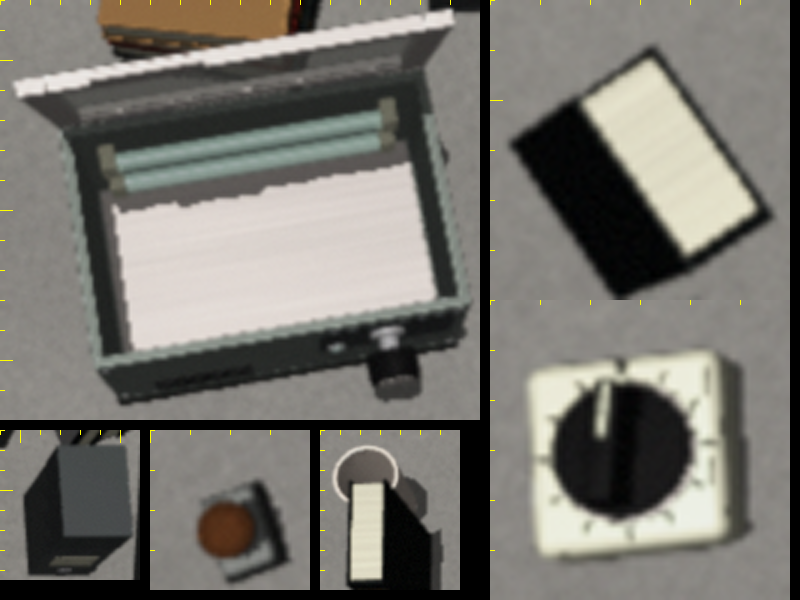

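The zoom shows the volume's top face near crop corners (655,48), (770,213), (690,262) and (580,100). The timer's long tick is at the top (622,365), and the dial disc is centred near (622,448). The chest rim's front corners are at about (98,365) and (467,310). Next I'll turn these into metric positions.

```bash
cat > h.py <<'E'
import numpy as np, cv2
np.set_printoptions(precision=4,suppress=True)
from scipy.spatial.transform import Rotation as R
def ray(f,px,z):
    K=f["camera_matrix"];T=f["world_from_camera"]
    px=np.atleast_2d(px).astype(float)
    d=np.c_[(px[:,0]-K[0,2])/K[0,0],(px[:,1]-K[1,2])/K[1,1],np.ones(len(px))]@T[:3,:3].T
    return T[:3,3]+d*((z-T[2,3])/d[:,2])[:,None]
def proj(f,P):
    K=f["camera_matrix"];T=f["world_from_camera"]
    c=(np.atleast_2d(P)-T[:3,3])@T[:3,:3];p=c@K.T
    return p[:,:2]/p[:,2:]
E
python3 - <<'E'
from h import *
f=dict(np.load("pics/top0.npz"));s=dict(np.load("pics/scene0.npz"))
a=f["color"].astype(int)
z=lambda P,k,x0,y0,X,Y:(np.array(P,float)-[X,Y])/k+[x0,y0]-(0.5-0.5/k)
# chest rim
ch=z([(98,365),(467,310),(425,85),(65,140)],3,205,130,0,0)
P=ray(f,ch,.15);print("rim",P[:,:2],[np.linalg.norm(P[i]-P[i-1]) for i in range(4)])
e=P[0]-P[1];print("yaw y-axis",np.arctan2(-e[0],e[1]))
V=z([(655,46),(770,213),(687,264),(577,98)],5,435,230,490,0)
P=ray(f,V,.118);print("vol",P[:,:2],[np.linalg.norm(P[i]-P[i-1]) for i in range(4)],P.mean(0))
B=ray(f,z([(512,145),(620,298)],5,435,230,490,0),0);print("volbase",B[:,:2],np.linalg.norm(B[0]-B[1]))
# scene view volume: page/top
# timer
sub=a[245:305,135:195]
w=((sub.min(2)>165)*255).astype(np.uint8)
cs,_=cv2.findContours(w,0,2);c=max(cs,key=cv2.contourArea);r=cv2.minAreaRect(c);bx=cv2.boxPoints(r)+[135,245]
P=ray(f,bx,.036);print("timer box",P[:,:2],P.mean(0),[np.linalg.norm(P[i]-P[i-1]) for i in range(4)])
hole=np.zeros_like(w);cv2.drawContours(hole,[c],-1,255,-1)
bl=((sub.max(2)<60)&(hole>0)).astype(np.uint8)
n,l,st,cen=cv2.connectedComponentsWithStats(bl);i=1+st[1:,4].argmax();print("dark",st[i],ray(f,cen[i]+[135,245],.046))
T=z([(622,366),(605,408),(602,382),(601,435)],5,135,245,490,300)
print("tick",ray(f,T[:1],.036),"pointer",ray(f,T[1:],.073))
# stamp, docbox, tall
print("stamp",ray(f,z([(227,530)],4,200,310,150,430),.07))
print("doc",ray(f,z([(60,445),(127,447),(130,535),(65,535)],2,440,120,0,430),.15)[:,:2])
print("tall",ray(f,z([(352,484),(383,484),(383,580),(350,580)],2,105,105,320,430),.17)[:,:2])
# lid edge
L=z([(15,88),(452,15)],3,205,130,0,0)
for h in(.32,.33,.34):
  P=ray(f,L,h);print("lid",h,P[:,:2],np.linalg.norm(P[0]-P[1]))
cv2.imwrite("pics/sz.png",cv2.vconcat([cv2.resize(s["color"][140:340,235:435,::-1],None,fx=3,fy=3,interpolation=2)]))
E
```

```text
rim [[ 0.4791  0.1671]
 [ 0.5017 -0.0942]
 [ 0.6712 -0.0776]
 [ 0.646   0.1853]] [np.float64(0.16786446534202337), np.float64(0.2622458103687783), np.float64(0.17033278257141224), np.float64(0.26415764652846424)]
yaw y-axis 0.08635278853173485
vol [[ 0.4806 -0.33  ]
 [ 0.4044 -0.3702]
 [ 0.3848 -0.3316]
 [ 0.4599 -0.2933]] [np.float64(0.04221464954291744), np.float64(0.08612255739328699), np.float64(0.04321538878311528), np.float64(0.08426131475176327)] [ 0.4324 -0.3313  0.118 ]
volbase [[ 0.4594 -0.2931]
 [ 0.383  -0.3358]] 0.08747971652853267
timer box [[0.5003 0.4048]
 [0.5004 0.3191]
 [0.4133 0.3144]
 [0.4133 0.3989]] [0.4568 0.3593 0.036 ] [np.float64(0.08719520123562088), np.float64(0.08569713010963452), np.float64(0.0872310614430833), np.float64(0.08441034856310908)]Traceback (most recent call last):
  File "<stdin>", line 20, in <module>
ValueError: attempt to get argmax of an empty sequence
```

Run:
```python
from h import *
f=dict(np.load("pics/top0.npz"));s=dict(np.load("pics/scene0.npz"))
a=f["color"].astype(int)
z=lambda P,k,x0,y0,X,Y:(np.array(P,float)-[X,Y])/k+[x0,y0]-(0.5-0.5/k)
sub=a[245:305,135:195]
bl=(sub.max(2)<70).astype(np.uint8)
bl=cv2.morphologyEx(bl,cv2.MORPH_OPEN,np.ones((3,3),np.uint8))
n,l,st,cen=cv2.connectedComponentsWithStats(bl)
i=1+st[1:,4].argmax();print("dark",st[i],ray(f,cen[i]+[135,245],.046))
T=z([(622,366),(605,408),(602,382),(601,435)],5,135,245,490,300)
print("tick",ray(f,T[:1],.036),"pointer",ray(f,T[1:],.073))
print("stamp",ray(f,z([(227,530)],4,200,310,150,430),.07))
print("doc",ray(f,z([(60,445),(127,447),(130,535),(65,535)],2,440,120,0,430),.15)[:,:2])
print("tall",ray(f,z([(352,484),(383,484),(383,580),(350,580)],2,105,105,320,430),.17)[:,:2])
L=z([(15,88),(452,15)],3,205,130,0,0)
for h in(.32,.33,.34):
  P=ray(f,L,h);print("lid",h,P[:,:2],np.linalg.norm(P[0]-P[1]))
cv2.imwrite("pics/sz.png",cv2.resize(s["color"][145:345,235:435,::-1],None,fx=3,fy=3,interpolation=2))
```

```text
dark [ 13  17  27  26 523] [[0.4557 0.3572 0.046 ]]
tick [[0.4976 0.3604 0.036 ]] pointer [[0.4719 0.3572 0.073 ]
 [0.4838 0.3585 0.073 ]
 [0.4598 0.359  0.073 ]]
stamp [[0.3123 0.2248 0.07  ]]
doc [[ 0.7257 -0.3566]
 [ 0.7186 -0.4306]
 [ 0.6164 -0.4194]
 [ 0.621  -0.3487]]
tall [[0.7549 0.4072]
 [0.7527 0.3738]
 [0.6435 0.373 ]
 [0.6458 0.4078]]
lid 0.32 [[ 0.621   0.1877]
 [ 0.6515 -0.0825]] 0.27190787592458987
lid 0.33 [[ 0.6171  0.1858]
 [ 0.6472 -0.0813]] 0.2688314461035278
lid 0.34 [[ 0.6132  0.1839]
 [ 0.6429 -0.0802]] 0.2657550162824657
```

```bash
sleep 1
```

```text
(no output)
```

View pics/sz.png

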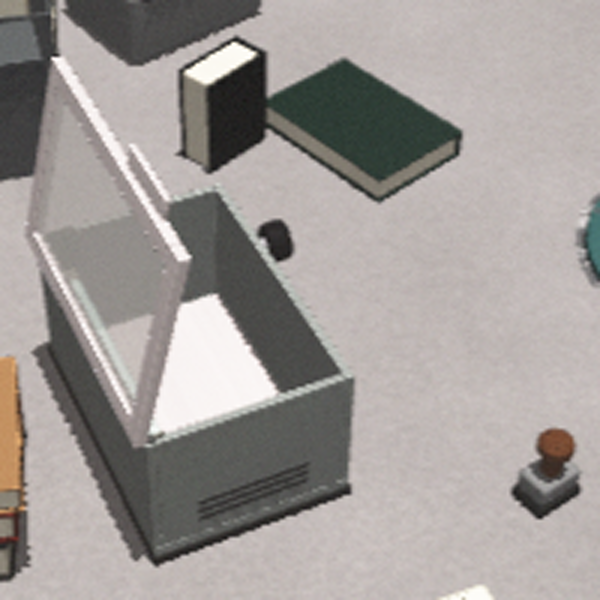

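Two views and the base edge agree on the volume: centre about (0.432,−0.331), yaw about 0.495. I'll refine the chest using the scene view and the knob, then grasp.

```bash
cat >> h.py <<'E'
def q(psi): return list(R.from_euler('z',psi).__mul__(R.from_euler('x',np.pi)).as_quat())
E
python3 - <<'E'
from h import *
f=dict(np.load("pics/top0.npz"));s=dict(np.load("pics/scene0.npz"))
z=lambda P,k,x0,y0:np.array(P,float)/k+[x0,y0]-(0.5-0.5/k)
P=ray(s,z([(354,377),(218,186)],3,235,145),.15);print(P[:,:2],np.linalg.norm(P[0]-P[1]),np.arctan2(-(P[0]-P[1])[0],(P[0]-P[1])[1]))
# knob: front-face centre in both views, by dark blob
for g,(x0,y0,w,h) in((f,(322,240,30,28)),(s,(318,215,20,20))):
    a=g["color"][y0:y0+h,x0:x0+w].astype(int).max(2)
    m=(a<60).astype(np.uint8);n,l,st,c=cv2.connectedComponentsWithStats(m);i=1+st[1:,4].argmax()
    print("knob",st[i],c[i]+[x0,y0],ray(g,c[i]+[x0,y0],.115))
for yaw,cx,cy in((.1,.580,.045),):
    M=lambda p:np.array([cx,cy,0])+R.from_euler('z',yaw).apply(p)
    p=M([[-.118,-.075,.115],[-.09,.135,.15],[-.09,-.135,.15],[.09,.135,.15],[.09,-.135,.15]])
    print(proj(f,p),proj(s,p))
print("observed top: FL 237.4,251.3 FR 360.3,233; scene FL 352.7,270.3 FR 307.3,206.7")
from workcell import bot
bot.move_ptp([.432,-.331,.20],q(.495))
bot.servo_line([.432,-.331,.086])
bot.close();o=bot.get_obs();print(o['width'],o['grip_force'],o['time'],o['tool_pos'],o['contact_force'])
bot.servo_line([.432,-.331,.29],vel=.2)
o=bot.get_obs();print(o['width'],o['grip_force'],o['time'],o['tool_pos'],o['contact_force'])
E
```

```text
[[ 0.4752  0.1696]
 [ 0.5065 -0.096 ]] 0.2674830747977842 0.1175344725636126
knob [  0   0  30  23 388] [335.7706 248.9098] [[ 0.4774 -0.0416  0.115 ]]
knob [ 4  4 10 13 88] [327.0909 224.4886] [[ 0.4656 -0.0453  0.115 ]]
[[335.9192 252.2322]
 [235.8099 252.4201]
 [362.1795 231.8559]
 [224.8281 171.9859]
 [347.1583 152.8451]] [[326.035  225.7115]
 [352.0764 270.7123]
 [307.9809 205.9814]
 [282.1246 294.2929]
 [245.9122 223.4675]]
observed top: FL 237.4,251.3 FR 360.3,233; scene FL 352.7,270.3 FR 307.3,206.7
0.04464495147518349 61.13703489303589 4.825 [ 0.4323 -0.3311  0.0866] [0.1616 0.3806 6.5969]
0.044126575611367645 61.729456186294556 5.9917 [ 0.4317 -0.3306  0.289 ] [-0.1741 -1.0274 -4.4242]
```

```bash
cat >> h.py <<'E'
CX,CY,CYAW=.580,.045,.107
def chest(p): return np.array([CX,CY,0])+R.from_euler('z',CYAW).apply(p)
E
python3 - <<'E'
from h import *
from workcell import bot
bot.move_ptp([.45,-.02,.29],q(CYAW))
f=bot.grab_frame("wrist");np.savez("pics/w1.npz",**f)
p=chest([-.027,0,.29]);bot.servo_line(list(p),vel=.2)
p[2]=.15;bot.servo_line(list(p));print(bot.get_obs()['contact_force'])
for zz in(.115,.111,.109,.107,.105,.103):
    p[2]=zz;bot.servo_line(list(p),vel=.06);o=bot.get_obs();print(zz,o['tool_pos'],o['contact_force'])
    if o['contact_force'][2]>1: break
bot.open();bot.sleep(.2)
p[2]=.20;bot.servo_line(list(p))
p=chest([-.10,0,.36]);bot.servo_line(list(p),vel=.25)
print(bot.get_obs()['time'])
f=bot.grab_frame("top");np.savez("pics/t2.npz",**f);s=bot.grab_frame("scene");np.savez("pics/s2.npz",**s)
c=np.hstack([cv2.resize(f["color"][120:280,200:370],(425,400)),cv2.resize(s["color"][145:345,235:422],(374,400))])
cv2.imwrite("pics/placed.png",c[:,:,::-1])
E
```

```text
[ 0.7717  0.4969 -4.3638]
0.115 [0.5533 0.042  0.1151] [ 0.0685 -0.1145 -3.4359]
0.111 [0.5531 0.0421 0.1109] [-0.2053 -0.1064 -3.7828]
0.109 [0.5531 0.0422 0.109 ] [ 0.1166 -0.4099 -5.0249]
0.107 [0.5531 0.0422 0.1069] [ 0.0643  0.1515 -3.9187]
0.105 [0.5535 0.042  0.1064] [-11.5492   0.5626  28.0715]
13.175
```

View pics/placed.png

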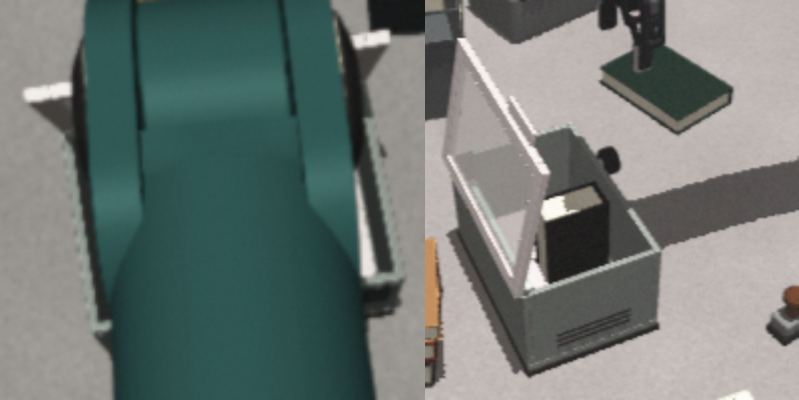

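The scene view shows the volume standing upright on the chest floor, released, at about (573,230) in the view. Next I'll triangulate the lid's free edge and close it.

Run:
```python
from h import *
f=dict(np.load("pics/top0.npz"));s=dict(np.load("pics/scene0.npz"))
z=lambda P,k,x0,y0:np.array(P,float)/k+[x0,y0]-(0.5-0.5/k)
def PM(g): return g["camera_matrix"]@np.linalg.inv(g["world_from_camera"])[:3]
A=z([(15,90),(452,15)],3,205,130);B=z([(187,258),(57,60)],3,235,145)
X=cv2.triangulatePoints(PM(f),PM(s),A.T,B.T);X=(X[:3]/X[3]).T;print(X)
L=R.from_euler('z',-CYAW).apply(X-[CX,CY,0]);print(L,np.arctan2(L[:,2]-.15,.09-L[:,0]))
from workcell import bot
for c in ([.115,0,.40],[.115,0,.34],[.09,0,.36]): print(bot.solve_ik(list(chest(c)),q(CYAW)),bot.solve_ik(list(chest(c)),q(CYAW+np.pi)))
```

```text
[[ 0.6142  0.1856  0.3327]
 [ 0.6459 -0.0808  0.3301]]
[[ 0.049   0.1361  0.3327]
 [ 0.0521 -0.1321  0.3301]] [1.35   1.3634]
[-0.7632  0.7482  1.251   1.2206 -0.7032  1.6213 -1.1234] [-0.4114  0.5006  0.463   1.207  -0.2169  1.4816  1.6989]
[-0.7817  0.7807  1.2269  1.3203 -0.7255  1.517  -1.0939] [-0.4008  0.5183  0.4296  1.306  -0.2125  1.3619  1.7005]
[-0.8281  0.7252  1.2516  1.3647 -0.6823  1.5202 -1.0959] [-0.4396  0.4617  0.4672  1.3511 -0.2059  1.3765  1.7027]
```

Run:
```python
from h import *
from workcell import bot
bot.close()
Q=q(CYAW+np.pi/2)
bot.move_ptp(list(chest([0,0,.46])),Q)
bot.servo_line(list(chest([.11,0,.45])),vel=.2)
bot.servo_line(list(chest([.11,0,.33])),vel=.2)
o=bot.get_obs();print(o['q'],o['time'],o['contact_force'])
def tgt(t,r=.163,h=.015):
    return list(chest([.09-r*np.cos(t)+.01*np.sin(t)+h,0,.15+r*np.sin(t)+.01*np.cos(t)+.017]))
for t in list(np.arange(1.36,.05,-.13))+[.04]:
    bot.servo_line(tgt(t),vel=.13);o=bot.get_obs();F=np.array(o['contact_force']);print(round(t,2),o['tool_pos'],F)
    if np.linalg.norm(F)>50: print("STOP");break
else:
    p=np.array(tgt(0))
    for d in(0,.002,.004,.006,.008):
        bot.servo_line([p[0],p[1],p[2]-d],vel=.05);o=bot.get_obs();print(d,o['tool_pos'],o['contact_force'])
        if o['contact_force'][2]>18: break
    bot.servo_line([p[0],p[1],.26],vel=.25)
print(bot.get_obs()['time'])
s=bot.grab_frame("scene");np.savez("pics/s3.npz",**s)
cv2.imwrite("pics/lid.png",cv2.resize(s["color"][135:355,235:435,::-1],None,fx=2,fy=2))
```

```text
[-0.6136  0.5874  0.7882  1.3429 -0.4126  1.3752  0.2745] 17.0333 [-0.0089 -0.1016  0.6176]
1.36 [0.6605 0.0537 0.3301] [0.3341 0.4747 0.6742]
1.23 [0.6401 0.0517 0.3246] [-0.5217 -0.5676 -0.4133]
1.1 [0.6203 0.0495 0.3171] [-0.1573  0.5166  0.6594]
0.97 [0.6015 0.0475 0.3074] [0.1958 0.4978 0.8345]
0.84 [0.5842 0.0456 0.2954] [-0.0647  0.5182 -0.0199]
0.71 [0.5685 0.0439 0.2813] [0.1556 0.5937 0.4374]
0.58 [0.5547 0.0424 0.2651] [-0.3673  0.2374  0.6637]
0.45 [0.5431 0.0411 0.2473] [-0.2206  0.0062  1.1978]
0.32 [0.534  0.0401 0.2282] [-0.5046 -0.4592  0.9185]
0.19 [0.5274 0.0393 0.208 ] [0.0587 0.0995 0.5906]
0.06 [0.5234 0.0388 0.1872] [-0.6732  0.0767  0.0754]
0.04 [0.5231 0.0389 0.1839] [ 0.8     0.0525 -0.1209]
0 [0.5229 0.0388 0.1775] [-1.7984 -0.6264 14.4935]
0.002 [0.5231 0.0388 0.1771] [-17.8549   1.6293  54.1489]
21.85
```

View pics/lid.png

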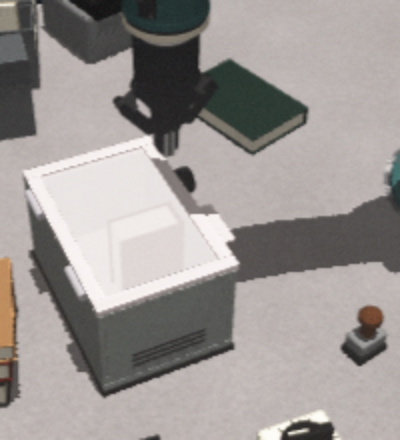

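The lid is flat on the rim with the volume upright beneath it. Next I'll look at the timer from above with the wrist camera.

Run:
```python
from h import *
from workcell import bot
o=bot.get_obs();p=o['tool_pos'];bot.open()
bot.move_ptp([.456,.30,.27],q(np.pi))
bot.servo_line([.456,.358,.22]);bot.sleep(.2)
print(bot.get_obs()['q'],bot.get_obs()['time'])
f=bot.grab_frame("wrist");np.savez("pics/w3.npz",**f)
print(proj(f,[[.456,.358,.046],[.49,.358,.036]]),f["world_from_camera"])
t=bot.grab_frame("top");np.savez("pics/t3.npz",**t)
cv2.imwrite("pics/w3.png",f["color"][:,:,::-1])
```

```text
[-1.1107  0.3977  0.5019  1.7726 -0.2199  1.0259  1.0426] 24.5917
[[316.7551 228.4583]
 [316.7724 264.8516]] [[ 0.0005  0.961   0.2766  0.3865]
 [ 1.     -0.0007  0.0006  0.3579]
 [ 0.0008  0.2766 -0.961   0.3463]
 [ 0.      0.      0.      1.    ]]
```

View pics/w3.png

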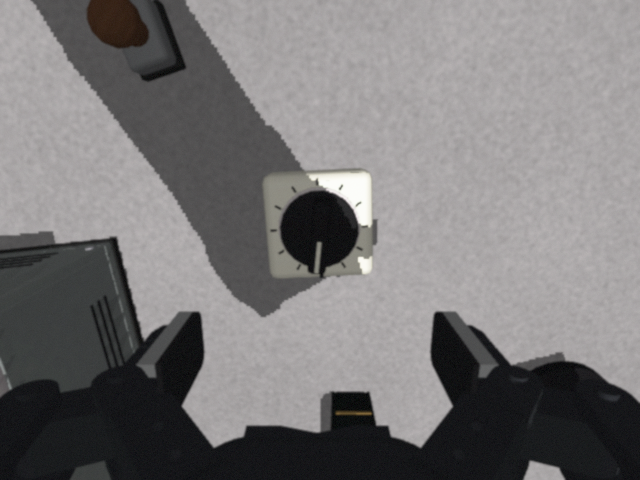

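Run:
```python
from h import *
f=dict(np.load("pics/w3.npz"));g=cv2.cvtColor(f["color"],cv2.COLOR_RGB2GRAY)
sub=g[165:285,255:385]
m=cv2.morphologyEx((sub<70).astype(np.uint8),cv2.MORPH_CLOSE,np.ones((9,9),np.uint8));m=cv2.morphologyEx(m,cv2.MORPH_OPEN,np.ones((9,9),np.uint8))
n,l,st,c=cv2.connectedComponentsWithStats(m);i=1+st[1:,4].argmax()
cs,_=cv2.findContours((l==i).astype(np.uint8),0,1);D=ray(f,cs[0][:,0]+[255,165],.046)
(cc,rad)=cv2.minEnclosingCircle(D[:,:2].astype(np.float32));print("disc",st[i],cc,rad,ray(f,c[i]+[255,165],.046))
# pointer pixels inside hull
hull=np.zeros_like(m);cv2.fillConvexPoly(hull,cv2.convexHull(cs[0]),1);hull=cv2.erode(hull,np.ones((3,3)))
ys,xs=np.nonzero((hull>0)&(sub>85));print(len(xs))
W=ray(f,np.c_[xs+255,ys+165],.073)[:,:2];W=W.astype(np.float32)
vx,vy,x0,y0=cv2.fitLine(W,cv2.DIST_HUBER,0,.001,.001).ravel();print("pointer",np.arctan2(vy,vx),x0,y0,W.min(0),W.max(0))
for cen in(np.array(cc),np.array([.4562,.3585])):
    a=np.deg2rad(np.arange(0,360,1.0));out=[]
    prof=np.zeros(len(a))
    for r in np.arange(.034,.041,.0005):
        P=np.c_[cen[0]+r*np.cos(a),cen[1]+r*np.sin(a),np.full(len(a),.036)];px=proj(f,P).astype(np.float32)
        v=cv2.remap(g,px[None,:,0],px[None,:,1],1)[0].astype(float);out.append(v)
    prof=np.array(out).mean(0);prof=np.array([np.median(np.roll(prof,k)[:41]) for k in 20-np.arange(360)])-prof
    pr=np.clip(prof,0,40)
    print("tick phase deg",np.rad2deg(np.angle((pr*np.exp(12j*a)).sum()))/12, "long",a[prof.argmax()]*57.3, prof.max())
s2=g[150:300,250:385]
mb=((sub>120)).astype(np.uint8)
```

```text
disc [  26   26   77   82 4895] (0.45862263441085815, 0.35827818512916565) 0.03486074507236481 [[0.4573 0.3592 0.046 ]]
330
pointer 0.5562697 0.46113023 0.35318893 [0.4247 0.3331] [0.4825 0.3862]
tick phase deg 2.5277369881192326 long 5.000368306963754 82.57142857142858
tick phase deg 2.756581972497772 long 150.01104920891262 76.64285714285714
```

Run:
```python
from h import *
f=dict(np.load("pics/w3.npz"));g=cv2.cvtColor(f["color"],cv2.COLOR_RGB2GRAY)
print(g[238:278:4,308:330])
s=g[243:266,310:328].astype(float);w=np.clip(s-80,0,None)
xs=(w*np.arange(310,328)).sum(1)/w.sum(1);W=ray(f,np.c_[xs,np.arange(243,266)],.073)
k=np.polyfit(W[:,0],W[:,1],1);print(W[[0,-1]],np.arctan(k[0]),np.polyval(k,.4568))
```

```text
[[ 18  18  15  12  15  18  20  19  20  19  18  18  19  18  16  16  16  18
   14  16  12  14]
 [ 17  16  11  14  14  16  21  20  44  85 103 106  95  64  33  21  16  13
   15  18   9  15]
 [ 13  17  18  18  14  16  19  32  72 111 130 134 114  76  36  19  17  19
   14  14  12  15]
 [ 20  12  11  14  17  15  19  43  91 122 134 130 100  56  22  19  18  13
   17   9  20  11]
 [ 20  12  17  15  18  11  26  64 108 135 135 121  85  38  16  15  10  13
   19  18  20  13]
 [ 14  15  19  15  16  17  42  83 119 135 131 105  64  29  16  16  15  16
   19  20  15  18]
 [ 17  19  16  18  17  19  55 105 132 136 129  97  50  21  15  18  17   7
   12  16  11  11]
 [ 41  12  20  20  16  31  68 113 133 133 112  76  37  15  13  14  17  22
   45  60  70  79]
 [ 57  24  16  15  17  44  92 124 134 131 100  51  22  10  19  17  38  87
  116 133 134 136]
 [125 122 116 108 104 105 104 106 107 103  98  73  38  16  32  73 103 120
  124 123 122 124]]
[[0.4607 0.3594 0.073 ]
 [0.4778 0.3578 0.073 ]] -0.09471929745394266 0.3598599838909765
```

Timer yaw is about 0.046 and pointer yaw about −0.095, so the dial stands near 0.14, which fits the stated range. The turn needed is about 0.91 rad clockwise.

Run:
```python
from h import *
from workcell import bot
x,y=.4568,.3595
y0=np.pi-.095
bot.move_ptp([x,y,.13],q(y0));bot.servo_line([x,y,.068],vel=.1);bot.sleep(.2)
print(bot.get_obs()['contact_force'])
bot.close();bot.sleep(.2);o=bot.get_obs();print(o['width'],o['grip_force'],o['tool_pos'],o['contact_force'],o['time'])
x,y,zc=o['tool_pos'];a=R.from_quat(o['ee_rot'])*R.from_euler('x',-np.pi);print("yaw",a.as_euler('zyx')[0])
def press(lo,hi):
    global zc
    for _ in range(12):
        F=np.mean([ (bot.sleep(.03),bot.get_obs()['contact_force'][2])[1] for _ in range(3)])
        if F<lo: zc-=.0003
        elif F>hi: zc+=.0003
        else: break
        bot.servo_line([x,y,zc],vel=.02)
    return F
print(press(8,13),zc)
end=.046-1.047+np.pi
for yy in np.linspace(y0,end,10)[1:]:
    j=bot.solve_ik([x,y,zc],q(yy));bot.movej(j)
    o=bot.get_obs();F=press(7,14);print(round(yy,3),F,round(zc,4),o['tool_pos'],o['contact_force'],o['wrist_torque'][2],o['time'])
f=bot.grab_frame("wrist");np.savez("pics/w4.npz",**f)
```

```text
[-0.4683  0.3735 -0.1446]
0.012667170794746595 58.66171360015869 [0.4568 0.3594 0.0682] [-2.1651 -1.4795  5.3783] 26.9583
yaw 3.0464862034981666
8.252983698769517 0.06785258024118132
2.946 7.582562111577988 0.0679 [0.457  0.3595 0.0681] [-1.7584 -1.8169  7.071 ] -0.14945216319380855 28.3583
2.845 7.28877341243123 0.0679 [0.4571 0.3595 0.0682] [-1.4494 -1.4355  7.3733] -0.12986302797413074 28.7083
2.745 11.840931053379485 0.0676 [0.4572 0.3595 0.0682] [-0.281  -1.0053  6.765 ] -0.053917338577898904 29.0583
2.644 11.20775595449699 0.0676 [0.4572 0.3596 0.0681] [-1.3213 -1.6637 12.6805] -0.10253869102670116 29.7583
2.543 11.406102954732459 0.0676 [0.4572 0.3597 0.0681] [-0.0588 -1.0025 12.1293] -0.1129744388350833 30.1083
2.443 10.796774107220584 0.0676 [0.4573 0.3597 0.0681] [-0.149  -1.1073 10.4531] -0.10278776032113666 30.4583
2.342 9.8268014636767 0.0676 [0.4574 0.3597 0.0681] [-0.2188 -0.9816 10.066 ] -0.11572959968235653 30.8083
2.241 9.553622898637832 0.0676 [0.4575 0.3596 0.0681] [-0.0459 -1.9622  9.9929] -0.160724626339686 31.1583
2.141 9.874793859136508 0.0676 [0.4575 0.3596 0.0681] [ 0.4725 -0.2462 10.3236] -0.0931833168566818 31.5083
```

Run:
```python
from h import *
from workcell import bot
bot.open();bot.servo_line([.4573,.3595,.12]);bot.move_ptp([.4568,.358,.22],q(np.pi));bot.sleep(.2)
print(bot.get_obs()['time'])
f=bot.grab_frame("wrist");np.savez("pics/w5.npz",**f);g=cv2.cvtColor(f["color"],cv2.COLOR_RGB2GRAY)
cen=np.array([.457,.3595]);a=np.deg2rad(np.arange(0,360,1.0))
def pol(z,rs):
    o=[]
    for r in rs:
        px=proj(f,np.c_[cen[0]+r*np.cos(a),cen[1]+r*np.sin(a),np.full(360,z)]).astype(np.float32)
        o.append(cv2.remap(g,px[None,:,0],px[None,:,1],1)[0].astype(float))
    return np.mean(o,0)
p=pol(.036,np.arange(.034,.041,.0005));p=np.array([np.median(np.roll(p,k)[:41]) for k in 20-np.arange(360)])-p
print("phase",np.rad2deg(np.angle((np.clip(p,0,40)*np.exp(12j*a)).sum()))/12)
p=np.clip(pol(.073,np.arange(.010,.024,.001))-60,0,None);print("pointer deg",np.rad2deg(np.angle((p*np.exp(1j*a)).sum())),np.nonzero(p)[0])
cv2.imwrite("pics/w5.png",cv2.resize(f["color"][150:300,240:400,::-1],None,fx=4,fy=4,interpolation=2))
```

```text
33.8667
phase -13.05353551818475
pointer deg -54.26760638709257 [299 300 301 302 303 304 305 306 307 308 309 310 311 312 313]
```

View pics/w5.png

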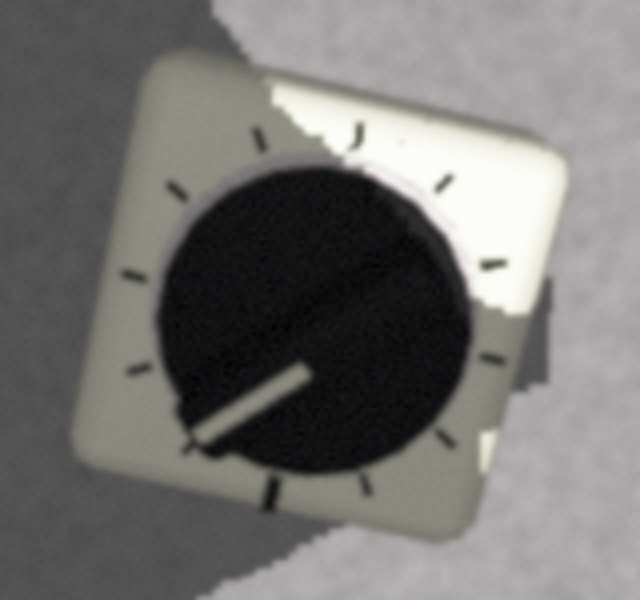

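The timer spun about 0.27 rad (edge moved about 12 mm, limit 25 mm), so the dial is only at about 0.72. I'll turn the remaining 0.33 rad in small steps, pressing harder.

```bash
cat > look.py <<'E'
from h import *
from workcell import bot
def look(n):
    f=bot.grab_frame("wrist");np.savez(f"pics/{n}.npz",**f);g=cv2.cvtColor(f["color"],cv2.COLOR_RGB2GRAY)
    cen=np.array([.457,.3595]);a=np.deg2rad(np.arange(0,360,1.0))
    def pol(z,rs):
        o=[]
        for r in rs:
            px=proj(f,np.c_[cen[0]+r*np.cos(a),cen[1]+r*np.sin(a),np.full(360,z)]).astype(np.float32)
            o.append(cv2.remap(g,px[None,:,0],px[None,:,1],1)[0].astype(float))
        return np.mean(o,0)
    p=pol(.036,np.arange(.034,.041,.0005));p=np.array([np.median(np.roll(p,k)[:41]) for k in 20-np.arange(360)])-p
    print("phase deg (mod 30)",np.rad2deg(np.angle((np.clip(p,0,40)*np.exp(12j*a)).sum()))/12)
    p=np.clip(pol(.073,np.arange(.010,.024,.001))-60,0,None);print("pointer deg",np.rad2deg(np.angle((p*np.exp(1j*a)).sum())))
    cv2.imwrite(f"pics/{n}.png",cv2.resize(f["color"][150:300,240:400,::-1],None,fx=4,fy=4,interpolation=2))
E
python3 - <<'E'
from look import *
x,y=.4575,.3596;y0=np.pi-.947
bot.move_ptp([x,y,.13],q(y0));bot.servo_line([x,y,.068],vel=.1);bot.sleep(.1)
bot.close();bot.sleep(.2);o=bot.get_obs();print(o['tool_pos'],o['contact_force'],o['wrist_torque'])
zc=o['tool_pos'][2]
def press(lo,hi):
    global zc
    for _ in range(12):
        F=np.mean([(bot.sleep(.03),bot.get_obs()['contact_force'][2])[1] for _ in range(3)])
        if F<lo: zc-=.0002
        elif F>hi: zc+=.0002
        else: break
        bot.servo_line([x,y,zc],vel=.02)
    return F
print(press(15.5,20),zc)
for yy in np.linspace(y0,np.pi-1.31,7)[1:]:
    bot.movej(bot.solve_ik([x,y,zc],q(yy)))
    o=bot.get_obs();F=press(15,20);print(round(yy,3),F,round(zc,4),o['contact_force'],o['wrist_torque'][2],o['time'])
look("w6a")
bot.open();bot.servo_line([x,y,.12]);bot.move_ptp([.4568,.358,.22],q(np.pi));bot.sleep(.2)
look("w6");print(bot.get_obs()['time'])
E
```

```text
[0.4576 0.3595 0.0682] [-1.6522 -1.7542  5.2977] [-0.4001  0.3698 -0.0196]
16.949285960410464 0.06740374908618323
2.134 16.897447313629307 0.0674 [-4.4806 -4.2274 16.8251] -0.10813650503790495 38.1833
2.074 15.657484522222239 0.0674 [-4.8085 -2.754  17.1675] -0.1289054338484469 38.5333
2.013 15.916857267108847 0.0674 [-4.8993 -3.4783 15.0867] -0.06909674227149833 38.8833
1.953 15.47110050413726 0.0674 [-4.5473 -3.1345 14.9754] -0.1880087833736634 39.2333
1.892 18.137761380101683 0.0672 [-3.9976 -2.4943 15.3013] -0.09394376629563199 39.5833
1.832 18.10930158838966 0.0672 [-4.0779 -3.289  19.3965] -0.12872249978920247 40.2833
phase deg (mod 30) -13.93209138206033
pointer deg -72.1854316164368
phase deg (mod 30) -13.09825519920257
pointer deg -71.39001082000924
42.9167
```

The dial now reads 58.3° (1.017 rad) and the timer did not spin further. On to the knob.

Run:
```python
from look import *
bot.servo_line([.44,.30,.30],vel=.25)
p=chest([-.122,-.075,.24]);bot.move_ptp(list(p),q(CYAW+np.pi));bot.sleep(.2)
print(bot.get_obs()['q'],bot.get_obs()['time'])
f=bot.grab_frame("wrist");np.savez("pics/w7.npz",**f)
c=f["color"][:,:,::-1].copy()
for l in([-.129,-.075,.115],[-.107,-.075,.115],[-.118,-.094,.115],[-.118,-.056,.115],[-.118,-.075,.134],[-.093,-.135,.16],[-.09,-.135,.15]):
    u=proj(f,chest(l))[0];print(l,u);cv2.circle(c,tuple(int(v) for v in u.round()),2,(0,0,255),-1)
cv2.imwrite("pics/w7.png",c)
```

```text
[-0.7517  0.1962  0.8735  2.0192 -0.1782  1.0026  1.8879] 44.9833
[-0.129, -0.075, 0.115] [315.1311 235.2492]
[-0.107, -0.075, 0.115] [315.1128 266.3577]
[-0.118, -0.094, 0.115] [287.1268 250.9343]
[-0.118, -0.056, 0.115] [343.1152 251.0341]
[-0.118, -0.075, 0.134] [314.9861 259.456 ]
[-0.093, -0.135, 0.16] [212.0422 313.5485]
[-0.09, -0.135, 0.15] [216.6875 310.8769]
```

View pics/w7.png

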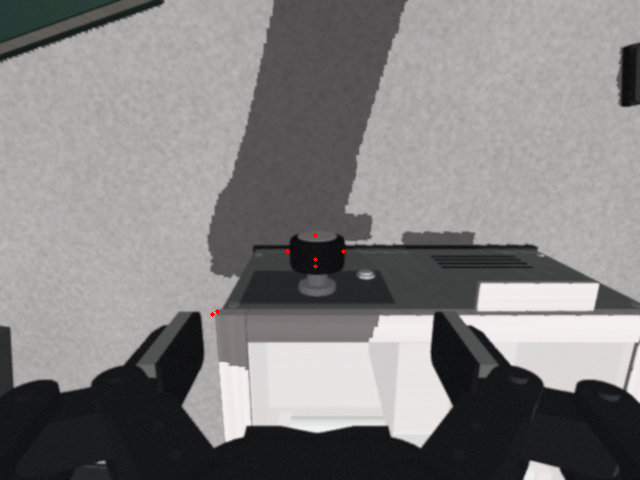

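The predicted knob points land on the head, at about (316,252), within roughly 2 px. Grip, pull, release.

Run:
```python
from look import *
L=[-.118,-.074,.121]
bot.servo_line(list(chest(L)),vel=.12);bot.sleep(.1);print(bot.get_obs()['contact_force'])
bot.close();bot.sleep(.1);o=bot.get_obs();print(o['width'],o['grip_force'],o['tool_pos'],o['contact_force'])
p0=np.array(o['tool_pos']);u=R.from_euler('z',CYAW).apply([-1,0,0])
for d in(.005,.010,.013,.0145,.016,.0175):
    bot.servo_line(list(p0+d*u),vel=.05);bot.sleep(.05);o=bot.get_obs();Fu=np.dot(o['contact_force'],u);print(d,np.dot(o['tool_pos']-p0,u),Fu,o['contact_force'])
    if Fu<-25: break
bot.sleep(.3);f=bot.grab_frame("scene");np.savez("pics/s8.npz",**f)
bot.open();bot.sleep(.3);o=bot.get_obs();print(o['contact_force'],o['time'])
p=np.array(o['tool_pos']);p[2]=.25;bot.servo_line(list(p));bot.sleep(.3)
f2=bot.grab_frame("scene");np.savez("pics/s9.npz",**f2)
w=bot.grab_frame("wrist");np.savez("pics/w9.npz",**w)
c=np.hstack([cv2.resize(x["color"][140:390,235:435],(400,500),interpolation=2) for x in(f,f2)])
cv2.imwrite("pics/k.png",c[:,:,::-1])
```

```text
[ 0.1354 -0.4101  0.268 ]
0.03619253104090809 58.67837727069855 [ 0.4707 -0.0415  0.1214] [-3.3692 -1.5941 10.8275]
0.005 0.0045189091943104226 -4.155675011314838 [4.1639 0.1461 2.0315]
0.01 0.009444238814706865 -5.052283474543901 [ 5.1808 -0.9258  0.6895]
0.013 0.012338460389735741 -5.644509250962529 [5.665  0.1117 0.6531]
0.0145 0.013746293379411705 -6.770203233845016 [6.7289 0.7469 0.1706]
0.016 0.015117425015982407 -7.920464294920917 [7.8973 0.6394 0.699 ]
0.0175 0.015296517710486538 -18.518827635295505 [ 18.5397   0.7976 -12.3921]
[0.4269 0.2544 0.5483] 49.875
```

View pics/k.png

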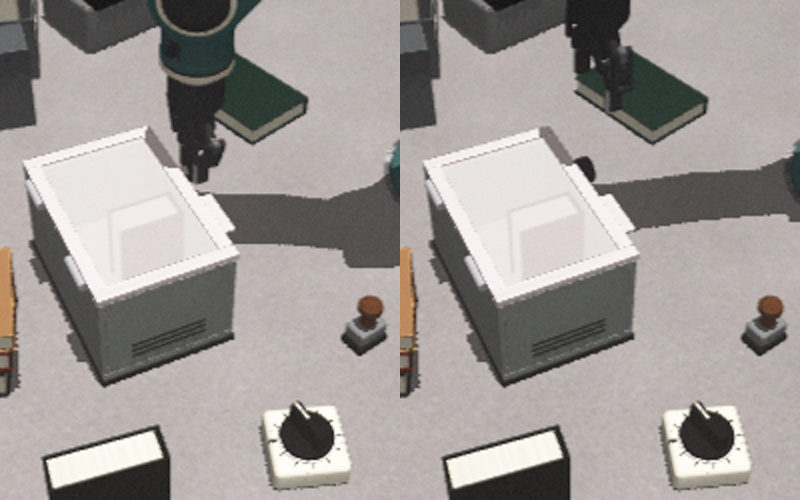

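The knob hit its hard stop at 15.3 mm and is back home after release. The lid is shut, the volume upright, and the timer reads ten minutes.

```bash
python3 -c "
from workcell import bot
print(bot.close_job())"
```

```text
the job is handed in; nothing more can be done
None
```

The job is handed in; no verdict was returned. The volume stands upright in the shut chest, the timer dial reads about 1.02 rad (target 1.047), and the knob was pulled to its stop and sprang back home; the timer did turn about 0.27 rad while being wound (its edge moved about 12 mm of the 25 mm allowed).

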